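Face up the paint tin in its bench holder and lock it

TASK

The paint tin hangs by its two ears on the rim of the bench holder, with its paper label turned away. Without lifting it out, roll the tin round by the edge of its lid with a fingertip, pressing only lightly so that the lid is not dented, until the label looks out of the holder's window and the ears drop into the slots, so that the tin sits fully home on the base. Then swing the turn button by its tab all the way in over the lid and let go; leave the things lying round the holder where they are.

Things in the scene. Friction and masses are not known exactly. Their poses are not given: they have to be found in the camera images.
- tin_holder: Fixed tin holder: wooden base 172 x 172 x 18 mm, an upright sleeve of grey drainpipe (inside diameter 106, outside 114, top edge 120 mm above the bench) and a steel post with the turn button at the back right. Origin: underside of the base, on the sleeve's axis; z up, -x its front. Slots for the ears in the top edge, centred on +y and -y, 20 mm wide, 19.5 mm deep.
- paint_tin: Loose closed paint tin in the sleeve (2 mm play all round), 102 mm diameter, 118 mm high to its rim, 0.4 to 0.85 kg, too wide to grasp. Origin: centre of its underside; z up; -x points to its label. At the start it stands 36 mm above the holder's origin and 0.7 to 2.2 rad counter-clockwise (seen from above) of its right place: roll it clockwise, or it drops in with the label behind.
- lid_top (a point): On the tin's axis 120 mm above its underside: top of the flat lid (95 mm diameter) if fully pressed in. Often it is not: it stands up to 8 mm proud, tight, unmeasured; feel for it. Here it is 156 mm above the bench at the start, 138 mm when the tin is home (18 mm drop). A fingertip pressing 8 to 15 N on it 38 mm from the axis above an ear, moved and turned with the tin, rolls it; it can slip. 30 N dents it.
- ear (a point): The tin's +y ear, this point 54 mm from its axis; the other ear is opposite, on -y. Each is a round steel boss of 16 mm diameter that reaches 62 mm from the axis, centred 92 mm above the tin's underside. The ears ride on the sleeve's waxed, slippery top edge until they meet the slots.
- label (a point): Centre of the tin's brown kraft paper label (58 mm wide, 46 mm high), on its side wall 52 mm from the axis, 49 mm above its underside. A 20 mm wide strip of the same paper runs from it up the side, and another continues it 37 mm across the lid, so that the label's direction shows from above.
- window (a point): Centre of the holder's sight window, an opening in the sleeve's front (-x) 57 mm from its axis, 70 mm wide, from 40 to 92 mm above the bench. The label must look out here.
- seat (a point): Top of the holder's base on the sleeve's axis, 18 mm above the bench: the underside of the tin stands here when it is home.
- turn_button (a joint): Turn button (rad): flat steel arm, 63 mm long, 8 mm thick, that swings level on the post, clockwise from above as the value grows. 0: parked, pointing 3.92 rad counter-clockwise from the holder's +x (front right); 1.65: points at the tin's axis over the lid; 1.80: stop. It stays where left. Underside 148 mm above the bench, just over the lid of a tin that is home; else the tin blocks it.
- button_tab (a point): The turn button's upright tab: 13 mm thick steel pin with a 16 mm black cap, 32 mm from the pivot, from 155 to 185 mm above the bench; this point is on its axis 173 mm above the bench and moves with the button. Pushed sideways it gives way at about 2 N.
- button_pivot (a point): Pivot of the turn button on top of its post: in the holder's frame 54 mm to the back (+x) and 64 mm to the right (-y) of the sleeve's axis, 156 mm above the bench.
- brush: Bystander: small flat paint brush, 32 x 165 x 13 mm, lying loose left of the holder. Origin: centre of its underside.
- screwdriver: Bystander: screwdriver with a grey handle, 20 x 190 x 23 mm, lying loose right of the holder. Origin: centre of its underside.
- tape: Bystander: roll of pale tape, 96 mm diameter, 25 mm high, lying loose behind the holder. Origin: centre of its underside.
- dark_lid: Bystander: black jar lid, 60 mm diameter, 12 mm high, lying loose behind the holder. Origin: centre of its underside.

How it is judged:
On the way, in this order (a step that is already met when the one before it is completed fails the run):
1. the tin sits home in the sleeve with its ears in the slots and its label at the window (z of paint_tin in the frame of tin_holder below 0.0215 m and x of label in the frame of tin_holder below -0.048 m and angle between paint_tin's own z axis and vertical below 0.05 rad), for 0.2 s.
2. the turn button is swung in over the lid (all of step 1 and value of joint turn_button above 1.35 rad), for 0.2 s.
At the end, for the whole second after the job is handed in: The tin stands upright (within 0.05 rad) and at rest on the holder's base (within 3.5 mm), its label in the window (label centre 48 mm or more in front of the sleeve's axis), and the turn button is over the lid (joint above 1.35 rad) (all of step 2 and linear speed of paint_tin below 0.02 m/s and velocity of joint turn_button below 0.1 rad/s); the robot touches nothing.
It fails at once if the fingers or arm press the tin with more than 30 N (contact force between any of the fingers, the arm and paint_tin above 30 N).
It fails at once if the tin is lifted out of the sleeve (z of paint_tin in the frame of tin_holder above 0.06 m).
It fails at once if a thing lying round the holder is moved more than 30 mm (distance of any of brush, screwdriver, tape, dark_lid from where it was at the start of the episode above 0.03 m).
It also fails if it takes over 58 s, if anything falls off the work surface, if the arm or the gripper's body presses on something with over 40 N, if the wrist force passes 120 N, or if a joint passes its speed limit or range.

ROBOT

A 7-joint arm with a two-finger parallel gripper is mounted at the origin on a cart in front of the work surface, level with it; the furniture and walls round the work are solid. World frame = base frame: x ahead of the robot, y to its left, z up, the work surface at z = 0. Lengths are in m, angles in rad, forces in N, time in s.
With the tool pointing down it reaches from about 0.4 to 0.85 m from the base axis. Payload 6.9 kg.
Tool frame: the origin (TCP) lies on the front face of the gripper's body, between the roots of the fingers; the fingertips stand 73 mm ahead of it and the grasp point (between the pads) lies 54 mm ahead of it (bot.tcp_to_grasp is the distance from the TCP to the grasp point, in m); x points along the fingers, z is the direction in which the jaws open and shut, and the axes are right-handed (so a half turn about x gives the same grasp; the last joint's range is limited). The gripper opens to 85 mm and grips with 20 to 120 N. Pads are 22 mm wide; open, the fingers measure 114 mm over their backs; the gripper's body (76 mm by 85 mm) begins 54 mm behind the grasp point. The pads swing forward as they close: fully open they stand 13 mm farther back than shut.
Start: joints at [1.282, 0.507, -0.238, 1.5, 0.126, 1.149, -0.155], TCP at [0.24, -0.577, 0.304] pointing down, gripper open.
Joint ranges: [-3.08, 3.08], [-0.24, 2.05], [-1.43, 1.35], [0, 2.5], [-1.52, 4.66], [0.17, 1.96], [-2.89, 2.89]. Speed limits (rad/s): [2.39, 2.39, 3.14, 3.14, 3.14, 3.14, 3.14].

INTERFACE

Orientations are given as a rotation vector (axis times angle).
In Python, from bench import sensors, viewer, bot gives the robot as it stands.
- The arm moves only by the shell command python3 -m jog 'ROWS' [OPENING]. ROWS is JSON, a list of rows, each a list of 6 numbers: the shift along the tool's x, y, z in mm, then the turn, a rotation vector about the tool's x, y, z in rad. A call has 1 to 8 rows; each row is the pose to reach, as a shift and turn from the pose commanded when the call began, along the tool's axes at that moment; what a row does not reach only later rows make up. A row lasts 1/12 s, in which the tool goes at most 41.7 mm and 7.16 degrees, less where a joint would pass 70% of its speed; a pose out of reach is approached as far as the arm can. A call with a gripper value outside its range is refused whole. OPENING is the closure, from 0 (fully open) to 1 (shut), set as the call begins (- or left out, the last holds). The fingers move at their own pace and stop on an object; the grip force is fixed at half the most. Time passes only in rows, so rows that repeat a pose let the fingers close. It gives the time, the measured TCP pose, the force and the opening at its end, in the units of the state.
- sensors.read_state(): the state, without advancing time (a new reading comes with each control period).
- viewer.camera(name): name is "scene" or "top"; returns a dict with "img" (400x640x3 uint8, red, green, blue), "camera_matrix" (3x3 intrinsics, pixels), "k1" (the pictures are not rectified: a ray, as slopes to the right and down, at radius r is drawn at 1 + k1 r^2 times it, then the intrinsics apply), "world_from_camera" (4x4, takes a point from camera to world coordinates). Camera axes: x right, y up, looking along -z (the intrinsics and any distortion apply to the point x, -y, -z); pixel columns grow to the right and rows downward; lengths in m; the calibration is good to about 2 mm. A picture is of the moment at which its call begins. There is no depth.
- bot.finish_job(): hands the job in, once; it reports no verdict.
The state is a dict: "time": time; "joint_pos": joint angles; "joint_vel": joint speeds; "tau": joint torques, N m; "eef_pos": TCP position; "tcp_rot": TCP orientation; "force": force on the tool from outside, world axes, zero at the start; "torque": the same for the moment, N m; "finger_gap": finger opening in m.
Only numpy, scipy, OpenCV 4.12 (cv2) and the standard library are available. Lean on these libraries where they do the work, as an engineer would, in place of code of your own. Each camera call takes 0.05 s, during which the arm holds its last target. There are 200 camera calls.

## Working session

There is one attempt and no reset: what is moved stays moved. The work goes in short steps, Python scripts to look and compute and a shell command to move; the robot and the scene stay as the last step left them, time stands still between calls to the robot, and variables do not carry over. Pictures are saved under pics/ and viewed, about 8 in all and at most 12, crops included, and the job is handed in when it is done.

```bash
ls; mkdir -p pics; python3 - <<'E'
from bench import sensors, viewer, bot
import cv2,numpy as np
s=sensors.read_state(); print({k:np.round(v,3).tolist() for k,v in s.items()})
for n in("scene","top"):
    c=viewer.camera(n); cv2.imwrite(f"pics/{n}0.png",c["img"][:,:,::-1]); print(n,c["camera_matrix"],c["k1"],np.round(c["world_from_camera"],4))
E
```

```text
pics
{'time': 0.0, 'joint_pos': [1.282, 0.508, -0.238, 1.501, 0.126, 1.149, -0.155], 'joint_vel': [-0.001, 0.002, -0.001, -0.001, 0.001, 0.0, 0.002], 'tau': [0.001, -62.059, -2.187, -24.965, 0.012, 0.012, 0.0], 'eef_pos': [0.24, -0.577, 0.303], 'tcp_rot': [0.915, 1.372, -0.913], 'force': [0.329, -0.611, -0.264], 'torque': [-0.008, -0.017, -0.033], 'finger_gap': 0.086}
scene [[450.18483213   0.         322.64569637]
 [  0.         450.18483213 205.72767426]
 [  0.           0.           1.        ]] -0.12290827412245633 [[-0.1848 -0.479   0.8581  1.3009]
 [ 0.9825 -0.1099  0.1502 -0.1726]
 [ 0.0223  0.8709  0.4909  0.5433]
 [ 0.      0.      0.      1.    ]]
top [[493.91482582   0.         324.56548262]
 [  0.         493.91482582 199.12305469]
 [  0.           0.           1.        ]] -0.06192639453644675 [[-2.5000e-02  9.9170e-01 -1.2640e-01  4.2870e-01]
 [-9.9970e-01 -2.5100e-02  8.0000e-04 -3.0460e-01]
 [-2.4000e-03  1.2630e-01  9.9200e-01  1.2707e+00]
 [ 0.0000e+00  0.0000e+00  0.0000e+00  1.0000e+00]]
```

View pics/top0.png

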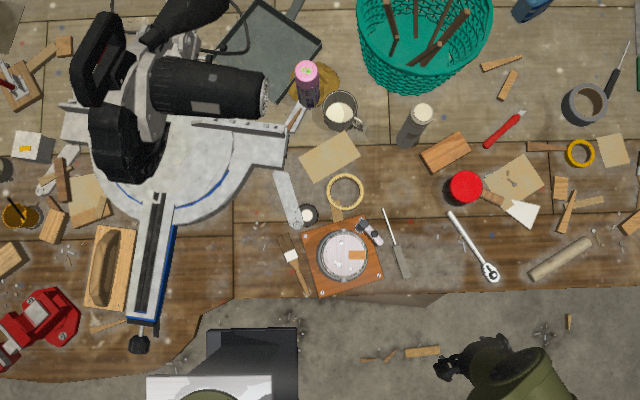

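View pics/scene0.png

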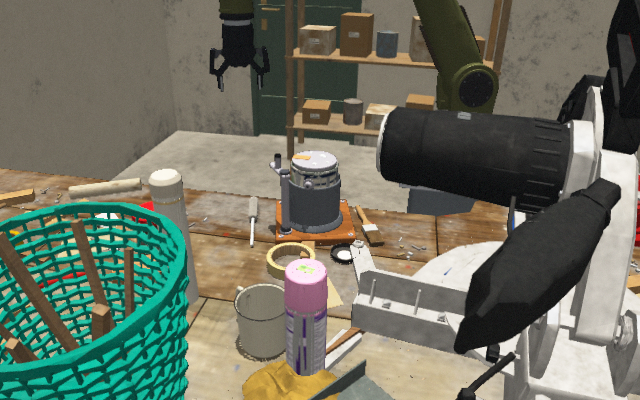

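```bash
cat > h.py <<'E'
import cv2,numpy as np
from bench import sensors, viewer
def ray(c,uv):
    K=np.array(c["camera_matrix"]);T=np.array(c["world_from_camera"])
    d=np.array([(uv[0]-K[0,2])/K[0,0],(uv[1]-K[1,2])/K[1,1]]);s=d.copy()
    for _ in range(20): s=d/(1+c["k1"]*(s@s))
    return T[:3,3],T[:3,:3]@np.array([s[0],-s[1],-1])
def onz(c,uv,z):
    o,d=ray(c,np.asarray(uv,float)); return o+d*(z-o[2])/d[2]
def proj(c,p):
    K=np.array(c["camera_matrix"]);T=np.array(c["world_from_camera"])
    q=T[:3,:3].T@(np.asarray(p)-T[:3,3]); s=np.array([q[0],-q[1]])/-q[2]; s=s*(1+c["k1"]*(s@s))
    return s*[K[0,0],K[1,1]]+[K[0,2],K[1,2]]
def crop(c,x,y,w,h,f,name):
    im=c["img"][y:y+h,x:x+w,::-1]; cv2.imwrite(name,cv2.resize(im,None,fx=f,fy=f,interpolation=cv2.INTER_CUBIC))
E
python3 - <<'E'
from h import *
c=viewer.camera("top"); s=viewer.camera("scene")
a=cv2.resize(c["img"][205:305,285:405,::-1],None,fx=6,fy=6,interpolation=cv2.INTER_CUBIC)[:600]
cv2.imwrite("pics/topc.png",a)
crop(s,230,140,170,120,4.5,"pics/scc.png")
# base: orange mask
hsv=cv2.cvtColor(c["img"],cv2.COLOR_RGB2HSV)
m=cv2.inRange(hsv,(5,140,100),(16,255,255)); k=np.zeros_like(m);k[205:305,295:395]=m[205:305,295:395]
n,l,st,ce=cv2.connectedComponentsWithStats(k); i=1+st[1:,4].argmax(); pts=np.argwhere(l==i)[:,::-1].astype(np.float32)
W=np.array([onz(c,p,.018)[:2] for p in pts],np.float32)
print(st[i],cv2.minAreaRect(W*1000))
b=cv2.boxPoints(cv2.minAreaRect(W)); print(b,[proj(c,[*q,.018]).round(1) for q in b])
E
```

```text
[ 300  214   84   84 2008] ((444.53326416015625, -344.977783203125), (172.533447265625, 171.308837890625), 15.53848934173584)
[[ 0.33847386 -0.28556356]
 [ 0.38436508 -0.45061126]
 [ 0.55059254 -0.40439197]
 [ 0.5047013  -0.23934427]] [array([319. , 298.5]), array([384.3, 278.2]), array([363.7, 212.8]), array([299.3, 232.5])]
```

View pics/topc.png

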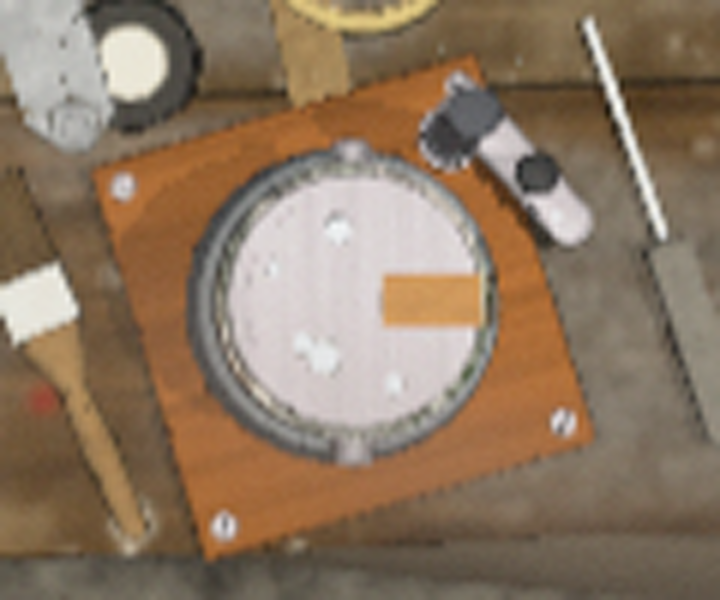

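View pics/scc.png

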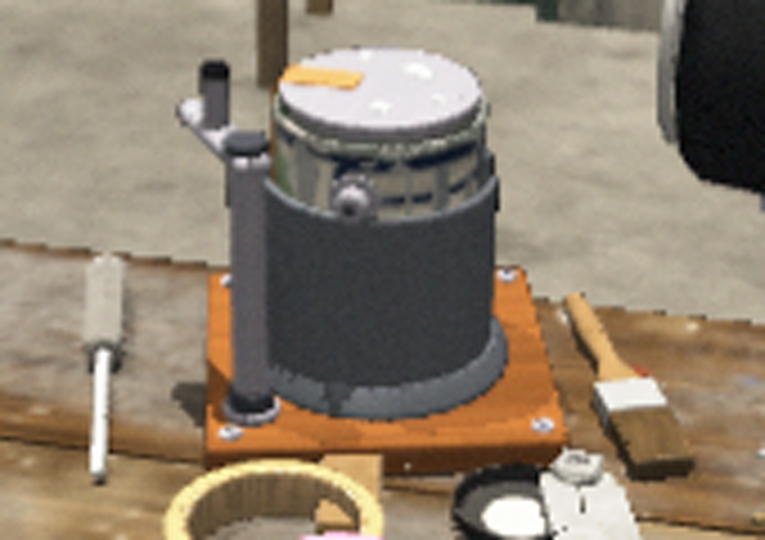

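```bash
cat >> h.py <<'E'
from scipy.spatial.transform import Rotation as Ro
C=np.array([0.4445,-0.345]);YAW=0.271
def strip(z):
    c=viewer.camera("top");hsv=cv2.cvtColor(c["img"],cv2.COLOR_RGB2HSV)
    u=proj(c,[*C,z]);m=cv2.inRange(hsv,(10,100,150),(22,255,255))
    yy,xx=np.mgrid[:400,:640];m[np.hypot(xx-u[0],yy-u[1])>24]=0
    n,l,st,ce=cv2.connectedComponentsWithStats(m);i=1+st[1:,4].argmax()
    p=onz(c,ce[i],z)[:2];v=p-C;a=np.arctan2(v[1],v[0])
    return c,p,np.hypot(*v),a,(a-YAW-np.pi+np.pi)%(2*np.pi)-np.pi,st[i]
def tip(s=None):
    s=s or sensors.read_state();R=Ro.from_rotvec(s["tcp_rot"]).as_matrix()
    return s,np.array(s["eef_pos"])+R[:,0]*.073,R
def tomove(p):  # world shift of tip to p -> tool mm
    s,t,R=tip();return (R.T@(np.array(p)-t)*1000).round(1)
E
python3 - <<'E'
from h import *
c,p,r,a,e,st=strip(.16);print(p,r,a,"ccw off",e,st)
for q in((343.4,280.3),(343.4,230.3)): w=onz(c,q,.128+.008)[:2]-C;print("ear",np.hypot(*w),np.arctan2(w[1],w[0]))
s,t,R=tip();print(t,R.round(3))
ea=a-np.pi/2;ea=a+np.pi/2+np.pi if 0 else a-np.pi/2
print("ear ang",ea);P=C+.038*np.array([np.cos(ea),np.sin(ea)]);print(P,tomove([*P,t[2]]))
E
```

```text
[ 0.44356786 -0.37380458] 0.028819654955621846 -1.6031458398588703 ccw off 1.2674468137309223 [349 251  16   8 128]
ear 0.05820773651497654 3.1186787170757873
ear 0.05550973806414964 -0.03591852951635203
[ 0.24024036 -0.57674123  0.23046752] [[-0.     0.923  0.385]
 [ 0.001  0.385 -0.923]
 [-1.    -0.    -0.001]]
ear ang -3.1739421666537666
[ 0.40651988 -0.34377093] [ 1.000e-01  2.431e+02 -1.511e+02]
```

```bash
python3 -m jog '[[0,30,-19,0,0,0],[0,61,-38,0,0,0],[0,91,-57,0,0,0],[0,122,-76,0,0,0],[0,152,-95,0,0,0],[0,183,-114,0,0,0],[0,213,-133,0,0,0],[0,243,-151,0,0,0]]' 1; python3 -m jog '[[10,0,0,0,0,0],[20,0,0,0,0,0],[30,0,0,0,0,0],[40,0,0,0,0,0],[50,0,0,0,0,0],[55,0,0,0,0,0],[55,0,0,0,0,0],[55,0,0,0,0,0]]'; python3 - <<'E'
from h import *
s,t,R=tip();print(t,s["joint_pos"],s["force"],s["time"])
E
```

```text
time: 0.92
eef_pos: [0.4073, -0.3424, 0.304]
tcp_rot: [0.914, 1.37, -0.914]
force: [0.6, -0.6, 0.5]
finger_gap: -0.0
time: 1.58
eef_pos: [0.4062, -0.3445, 0.2485]
tcp_rot: [0.915, 1.371, -0.914]
force: [-0.6, 0.5, -0.3]
finger_gap: 0.0002
[ 0.40619783 -0.3444706   0.17550459] [ 0.85741115  0.4246009  -0.2890316   1.82408995  0.1485899   0.91476082
 -0.67526543] [-0.62514862  0.47197716 -0.34182041] 1.5833
```

```bash
for i in 1; do python3 -m jog '[[4,0,0,0,0,0],[8,0,0,0,0,0],[9.5,0,0,0,0,0],[9.5,0,0,0,0,0]]'; python3 -m jog '[[1,0,0,0,0,0],[2,0,0,0,0,0],[2,0,0,0,0,0]]'|grep -E "force|eef"; done
```

```text
time: 1.92
eef_pos: [0.4064, -0.344, 0.2391]
tcp_rot: [0.914, 1.371, -0.914]
force: [-0.1, 0.0, -0.3]
finger_gap: -0.0
eef_pos: [0.4066, -0.344, 0.2373]
force: [-0.3, -0.6, 0.0]
```

```bash
python3 -m jog '[[1,0,0,0,0,0],[1,0,0,0,0,0]]'|grep -E "force|eef"
```

```text
eef_pos: [0.4066, -0.3441, 0.2363]
force: [1.0, 0.4, -0.6]
```

```bash
python3 -m jog '[[1,0,0,0,0,0],[1,0,0,0,0,0]]'|grep -E "force|eef"
```

```text
eef_pos: [0.4069, -0.3444, 0.236]
force: [-0.9, -0.2, 4.9]
```

```bash
python3 -m jog '[[1,0,0,0,0,0],[1,0,0,0,0,0]]'|grep -E "force|eef"
```

```text
eef_pos: [0.4073, -0.3446, 0.2357]
force: [-1.6, 0.3, 8.6]
```

```bash
python3 -m jog '[[0.6,0,0,0,0,0],[0.6,0,0,0,0,0]]'|grep -E "force|eef"
```

```text
eef_pos: [0.4077, -0.3448, 0.2355]
force: [0.3, 0.1, 10.4]
```

```bash
cat >> h.py <<'E'
def arc(P,th,n,press=0):
    s,t,R=tip();v=np.array([*(np.array(P)-C),0])
    out=[]
    for k in range(1,n+1):
        a=-th*k/n;w=np.array([v[0]*np.cos(a)-v[1]*np.sin(a),v[0]*np.sin(a)+v[1]*np.cos(a),0])
        d=R.T@(w-v)*1000;out.append([press,round(d[1],1),round(d[2],1),round(th*k/n,3),0,0])
    return out
E
python3 - <<'E'
from h import *
s,t,R=tip();print(t);print(arc([.4065,-.3438],.48,8,.5))
E
```

```text
[ 0.40798266 -0.3449524   0.16251575]
[[0.5, np.float64(1.0), np.float64(-2.0), 0.06, 0, 0], [0.5, np.float64(2.1), np.float64(-4.0), 0.12, 0, 0], [0.5, np.float64(3.4), np.float64(-5.9), 0.18, 0, 0], [0.5, np.float64(4.7), np.float64(-7.8), 0.24, 0, 0], [0.5, np.float64(6.2), np.float64(-9.5), 0.3, 0, 0], [0.5, np.float64(7.8), np.float64(-11.2), 0.36, 0, 0], [0.5, np.float64(9.4), np.float64(-12.7), 0.42, 0, 0], [0.5, np.float64(11.2), np.float64(-14.2), 0.48, 0, 0]]
```

```bash
python3 -m jog '[[0.5,1,-2,0.06,0,0],[0.5,2.1,-4,0.12,0,0],[0.5,3.4,-5.9,0.18,0,0],[0.5,4.7,-7.8,0.24,0,0],[0.5,6.2,-9.5,0.3,0,0],[0.5,7.8,-11.2,0.36,0,0],[0.5,9.4,-12.7,0.42,0,0],[0.5,11.2,-14.2,0.48,0,0]]'; python3 - <<'E'
from h import *
c,p,r,a,e,st=strip(.163);print(p,r,a,"ccw off",e,st);s,t,R=tip();print(t,s["force"],s["torque"]);v=t[:2]-C;print(np.hypot(*v),np.arctan2(v[1],v[0]))
crop(c,285,205,120,100,5,"pics/t2.png")
E
```

```text
time: 3.5
eef_pos: [0.4115, -0.3294, 0.2353]
tcp_rot: [1.272, 1.159, -1.276]
force: [-4.0, -6.7, 13.7]
finger_gap: -0.0003Traceback (most recent call last):
  File "<stdin>", line 2, in <module>
  File "h.py", line 22, in strip
    n,l,st,ce=cv2.connectedComponentsWithStats(m);i=1+st[1:,4].argmax()
                                                      ~~~~~~~~~~~~~~~^^
ValueError: attempt to get argmax of an empty sequence
```

```bash
python3 - <<'E'
from h import *
s=viewer.camera("scene");crop(s,230,90,170,150,4,"pics/s2.png")
st,t,R=tip();print(t,st["force"],st["torque"])
c=viewer.camera("top");print([proj(s,[*(C+[0,0]),z]).round() for z in(.163,)])
E
```

```text
[ 0.41216912 -0.32927907  0.16241136] [-2.29576872 -2.43393617 15.16275686] [-0.68923538  0.53609948 -0.02960645]
[array([313., 159.])]
```

View pics/s2.png

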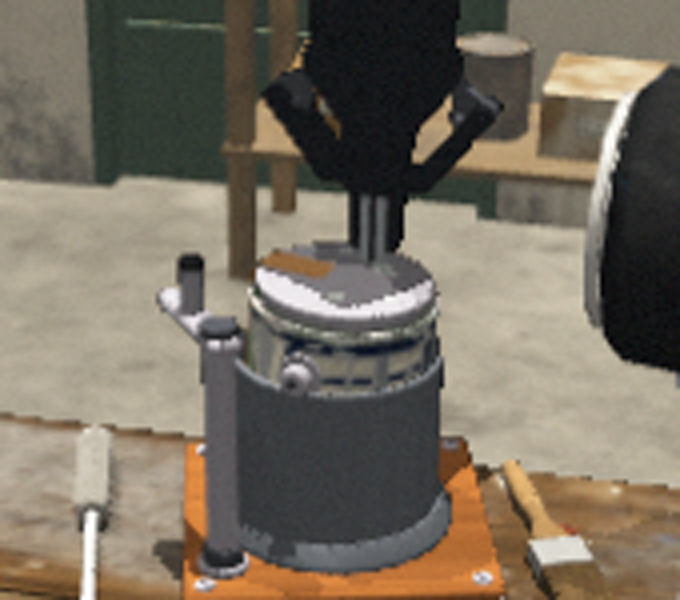

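```bash
cat >> h.py <<'E'
def sstrip(z,name=None):
    s=viewer.camera("scene");hsv=cv2.cvtColor(s["img"],cv2.COLOR_RGB2HSV)
    m=cv2.inRange(hsv,(8,110,60),(22,255,255));k=np.zeros_like(m)
    for y,x in np.argwhere(m[120:200,270:360]):
        if np.hypot(*(onz(s,(x+270,y+120),z)[:2]-C))<.047:k[y+120,x+270]=255
    n,l,st,ce=cv2.connectedComponentsWithStats(k);i=1+st[1:,4].argmax()
    v=onz(s,ce[i],z)[:2]-C;a=np.arctan2(v[1],v[0])
    if name:crop(s,230,90,170,150,4,name)
    return s,np.hypot(*v)*1000,"ccw off",((a-YAW)%(2*np.pi))-np.pi,st[i]
E
python3 - <<'E'
from h import *
s,*r=sstrip(.163);print(r)
w=onz(s,(304.3,183.7),.128)[:2]-C;print("ear",np.hypot(*w),np.arctan2(w[1],w[0]),"-0.036 at start; off",np.arctan2(w[1],w[0])-YAW+np.pi/2)
st,t,R=tip();v=t[:2]-C;print(t,np.hypot(*v),np.arctan2(v[1],v[0]),st["joint_pos"])
E
```

```text
[np.float64(27.972755085617013), 'ccw off', np.float64(0.7454435838705575), array([296, 153,  17,   6,  56], dtype=int32)]
ear 0.04908856639631372 -0.17367294307821604 -0.036 at start; off 1.1261233837166804
[ 0.41229476 -0.32906947  0.16246842] 0.035929921899080425 2.682229103365319 [ 0.73450441  0.42212524 -0.15581129  1.86108821  0.08686037  0.85938288
 -1.12169841]
```

```bash
python3 - <<'E'
from h import *
s=viewer.camera("scene")
for off in(1.27,1.1,1.0,.9,.8,.75,.7):
    a=YAW+off-np.pi/2;b=YAW+np.pi+off
    print(off,proj(s,[*(C+.062*np.array([np.cos(a),np.sin(a)])),.128]).round(1),proj(s,[*(C+.0285*np.array([np.cos(b),np.sin(b)])),.163]).round(1))
E
```

```text
1.27 [306. 187.] [300.2 157.8]
1.1 [301.1 186.2] [301. 157.]
1.0 [298.4 185.5] [301.6 156.5]
0.9 [295.9 184.8] [302.4 156.1]
0.8 [293.5 183.9] [303.2 155.7]
0.75 [292.5 183.5] [303.6 155.5]
0.7 [291.4 183. ] [304.1 155.3]
```

```bash
python3 - <<'E'
from h import *
a=2.629;print(*[[float(x) for x in r] for r in arc(C+.038*np.array([np.cos(a),np.sin(a)]),.32,8,.3)])
E
```

```text
[0.3, 0.7, -1.4, 0.04, 0.0, 0.0] [0.3, 1.4, -2.7, 0.08, 0.0, 0.0] [0.3, 2.1, -4.0, 0.12, 0.0, 0.0] [0.3, 2.9, -5.3, 0.16, 0.0, 0.0] [0.3, 3.8, -6.6, 0.2, 0.0, 0.0] [0.3, 4.7, -7.8, 0.24, 0.0, 0.0] [0.3, 5.7, -9.0, 0.28, 0.0, 0.0] [0.3, 6.7, -10.1, 0.32, 0.0, 0.0]
```

```bash
python3 -m jog '[[0.3,1.4,-2.7,0.08,0,0],[0.3,2.9,-5.3,0.16,0,0],[0.3,4.7,-7.8,0.24,0,0],[0.3,6.7,-10.1,0.32,0,0]]'; python3 - <<'E'
from h import *
s,*r=sstrip(.163);print(r)
hs=cv2.cvtColor(s["img"],cv2.COLOR_RGB2GRAY)[170:196,268:345]
cv2.imwrite("pics/s3.png",cv2.resize(s["img"][140:200,268:345,::-1],None,fx=8,fy=8,interpolation=cv2.INTER_CUBIC))
st,t,R=tip();print(t,st["force"])
E
```

```text
time: 4.08
eef_pos: [0.4187, -0.3204, 0.2352]
tcp_rot: [1.503, 0.979, -1.505]
force: [-5.5, -6.5, 15.8]
finger_gap: -0.0002
[np.float64(28.634837904907975), 'ccw off', np.float64(0.6387868623427715), array([297, 153,  16,   6,  51], dtype=int32)]
[ 0.41948087 -0.32018086  0.16226794] [-2.7455006  -3.53491252 15.27968386]
```

View pics/s3.png

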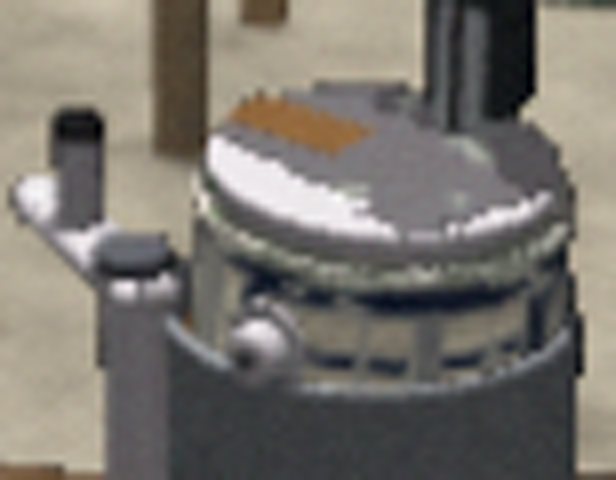

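```bash
cat >> h.py <<'E'
def axis(z,name=None):
    "strip direction from its long axis in the scene view"
    s=viewer.camera("scene");hsv=cv2.cvtColor(s["img"],cv2.COLOR_RGB2HSV)
    m=cv2.inRange(hsv,(8,110,60),(22,255,255));W=[]
    for y,x in np.argwhere(m[120:200,270:360]):
        w=onz(s,(x+270,y+120),z)[:2]-C
        if np.hypot(*w)<.052:W.append(w)
    r=cv2.minAreaRect(np.float32(W)*1000);W=np.array(W);mu=W.mean(0)
    b=cv2.boxPoints(r);e=[b[1]-b[0],b[2]-b[1]];e=max(e,key=np.linalg.norm);e=e*np.sign(e@mu)
    f=lambda v:float(np.round(((np.arctan2(v[1],v[0])-YAW)%(2*np.pi))-np.pi,3))
    if name:crop(s,230,90,170,150,4,name)
    return "off by axis",f(e),"by centroid",f(mu),"size",np.round(r[1],1),"r",np.hypot(*mu).round(4)
E
python3 - <<'E'
from h import *
print(axis(.163))
s=viewer.camera("scene");q=[onz(s,(268+x/8,140+y/8),.163)[:2] for x,y in((235,112),(265,97),(370,130),(335,152))]
d=(q[2]+q[3]-q[0]-q[1]);d=-d;print(np.linalg.norm(d)/2,((np.arctan2(d[1],d[0])-YAW)%(2*np.pi))-np.pi, np.linalg.norm(q[0]-q[1]))
E
```

```text
('off by axis', 0.829, 'by centroid', 0.616, 'size', array([35.7, 16.9]), 'r', np.float64(0.029))
0.03682092127890497 0.7921315740876382 0.01329087174562777
```

```bash
python3 -m jog '[[-8,0,0,0,0,0],[-16,0,0,0,0,0],[-16,0,0,0,0,0]]'; python3 - <<'E'
from h import *
print(axis(.163)); s,t,R=tip();print(t)
for off in (.9,1.0):
  a=YAW+np.pi/2+off;P=C+.041*np.array([np.cos(a),np.sin(a)]);print(off,P,tomove([*P,t[2]]))
E
```

```text
time: 4.48
eef_pos: [0.4195, -0.3173, 0.2505]
tcp_rot: [1.501, 0.988, -1.5]
force: [0.2, 0.2, 0.3]
finger_gap: -0.0001
('off by axis', 0.873, 'by centroid', 0.643, 'size', array([32.1, 18. ]), 'r', np.float64(0.0289))
[ 0.41946181 -0.31719012  0.17671383]
0.9 [ 0.40673325 -0.32904154] [-0.  -7.  15.9]
1.0 [ 0.40532874 -0.33289165] [-0.  -6.8 20. ]
```

```bash
python3 -m jog '[[0,-36,15,0,0,0],[0,-73,31,0,0,0],[0,-110,47,0,0,0],[0,-110,47,0,0,0]]'; python3 - <<'E'
from h import *
c,p,r,a,e,st=strip(.163);print(p,r,a,"ccw off",e,st);cv2.imwrite("pics/t4.png",cv2.resize(c["img"][205:305,285:405,::-1],None,fx=6,fy=6,interpolation=cv2.INTER_CUBIC))
print(axis(.163))
E
```

```text
time: 4.87
eef_pos: [0.2915, -0.3163, 0.2481]
tcp_rot: [1.503, 0.992, -1.51]
force: [-1.3, 0.2, -0.9]
finger_gap: -0.0003
[ 0.43223897 -0.36889939] 0.026861008718211232 -2.0448108584792517 ccw off 0.825781795110542 [346 253  18  14 137]
('off by axis', 0.828, 'by centroid', 0.651, 'size', array([37.4, 15.6]), 'r', np.float64(0.0298))
```

View pics/t4.png

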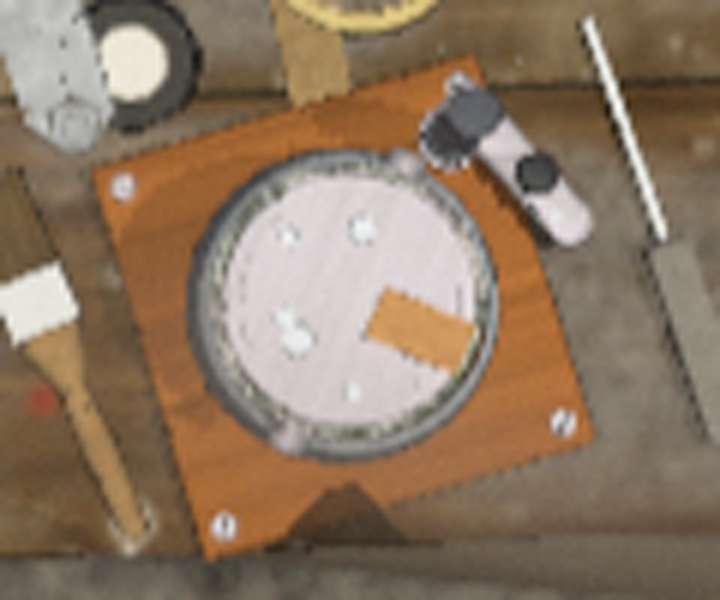

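```bash
python3 - <<'E'
from h import *
s,t,R=tip();a=YAW+np.pi/2+.85;P=C+.041*np.array([np.cos(a),np.sin(a)]);print(t,P,tomove([*P,t[2]]))
E
```

```text
[ 0.29801732 -0.31702083  0.17600856] [ 0.40757804 -0.32717393] [ -0.  104.6 -34.1]
```

```bash
python3 -m jog '[[0,35,-11,-0.1,0,0],[0,70,-23,-0.2,0,0],[0,104.6,-34.1,-0.3,0,0],[0,104.6,-34.1,-0.4,0,0],[6,104.6,-34.1,-0.4,0,0],[12,104.6,-34.1,-0.4,0,0],[12,104.6,-34.1,-0.4,0,0],[12,104.6,-34.1,-0.4,0,0]]';python3 -m jog '[[1,0,0,0,0,0],[2,0,0,0,0,0],[2,0,0,0,0,0]]'|grep -E "force|eef"
```

```text
time: 5.63
eef_pos: [0.4084, -0.3268, 0.2364]
tcp_rot: [1.216, 1.206, -1.216]
force: [-0.2, 0.1, 0.1]
finger_gap: 0.0001
eef_pos: [0.4089, -0.3273, 0.2358]
force: [0.1, 0.3, 7.4]
```

```bash
python3 -m jog '[[1,0,0,0,0,0],[1.8,0,0,0,0,0],[1.8,0,0,0,0,0]]'|grep -E "force|eef"; python3 - <<'E'
from h import *
a=YAW+np.pi/2+.85
for r in arc(C+.041*np.array([np.cos(a),np.sin(a)]),.48,8): print([float(x) for x in r],end=',')
E
```

```text
eef_pos: [0.4096, -0.3278, 0.2353]
force: [-0.9, 0.7, 16.4]
[0.0, 1.1, -2.2, 0.06, 0.0, 0.0],[0.0, 2.4, -4.3, 0.12, 0.0, 0.0],[0.0, 3.7, -6.4, 0.18, 0.0, 0.0],[0.0, 5.2, -8.3, 0.24, 0.0, 0.0],[0.0, 6.8, -10.2, 0.3, 0.0, 0.0],[0.0, 8.6, -11.9, 0.36, 0.0, 0.0],[0.0, 10.4, -13.6, 0.42, 0.0, 0.0],[0.0, 12.3, -15.1, 0.48, 0.0, 0.0],
```

```bash
python3 -m jog '[[0,1.1,-2.2,0.06,0,0],[0,2.4,-4.3,0.12,0,0],[0,3.7,-6.4,0.18,0,0],[0,5.2,-8.3,0.24,0,0],[0,6.8,-10.2,0.3,0,0],[0,8.6,-11.9,0.36,0,0],[0,10.4,-13.6,0.42,0,0],[0,12.3,-15.1,0.48,0,0]]';python3 - <<'E'
from h import *
print(axis(.163));s,t,R=tip();v=t[:2]-C;print(t,s["force"],np.hypot(*v),np.arctan2(v[1],v[0])-YAW-np.pi/2)
a=YAW+np.pi/2+.37
for r in arc(C+.041*np.array([np.cos(a),np.sin(a)]),.48,8): print([float(x) for x in r],end=',')
E
```

```text
time: 6.8
eef_pos: [0.4199, -0.3151, 0.2352]
tcp_rot: [1.559, 0.928, -1.563]
force: [-5.9, -6.1, 17.5]
finger_gap: -0.0002
('off by axis', 0.557, 'by centroid', 0.403, 'size', array([35.7, 18. ]), 'r', np.float64(0.0302))
[ 0.42052731 -0.3150838   0.16222206] [-3.35487738 -3.55423571 16.72483496] 0.038336260183939555 0.4045503183681407
[0.0, 1.1, -2.2, 0.06, 0.0, 0.0],[0.0, 2.3, -4.3, 0.12, 0.0, 0.0],[0.0, 3.7, -6.4, 0.18, 0.0, 0.0],[0.0, 5.2, -8.4, 0.24, 0.0, 0.0],[0.0, 6.7, -10.2, 0.3, 0.0, 0.0],[0.0, 8.4, -12.0, 0.36, 0.0, 0.0],[0.0, 10.2, -13.7, 0.42, 0.0, 0.0],[0.0, 12.1, -15.2, 0.48, 0.0, 0.0],
```

```bash
python3 -m jog '[[0,1.1,-2.2,0.06,0,0],[0,2.3,-4.3,0.12,0,0],[0,3.7,-6.4,0.18,0,0],[0,5.2,-8.4,0.24,0,0],[0,6.7,-10.2,0.3,0,0],[0,8.4,-12,0.36,0,0],[0,10.2,-13.7,0.42,0,0],[0,12.1,-15.2,0.48,0,0]]';python3 - <<'E'
from h import *
print(axis(.163));s,t,R=tip();v=t[:2]-C;print(t,s["force"],np.hypot(*v),np.arctan2(v[1],v[0])-YAW-np.pi/2,s["joint_pos"][6])
E
```

```text
time: 7.52
eef_pos: [0.4377, -0.306, 0.2343]
tcp_rot: [1.879, 0.577, -1.88]
force: [-1.6, -1.0, 4.1]
finger_gap: 0.0005
('off by axis', 0.305, 'by centroid', 0.098, 'size', array([37.9, 18.4]), 'r', np.float64(0.0325))
[ 0.43871388 -0.30522595  0.16085538] [ 0.76920175 -1.39792691  1.20222152] 0.04019271170351814 -0.1265385546170128 -1.9333941473045169
```

```bash
python3 -m jog '[[-10,0,0,0,0,0],[-20,0,0,0,0,0],[-20,0,0,0,0,0]]'|grep force; python3 - <<'E'
from h import *
print(axis(.163,"pics/s5.png"),axis(.145))
E
```

```text
force: [-0.1, -0.8, -1.1]
('off by axis', 3.083, 'by centroid', 2.824, 'size', array([31.5, 16.8]), 'r', np.float64(0.0055)) ('off by axis', -0.058, 'by centroid', -0.043, 'size', array([27.6, 17.6]), 'r', np.float64(0.0341))
```

View pics/s5.png

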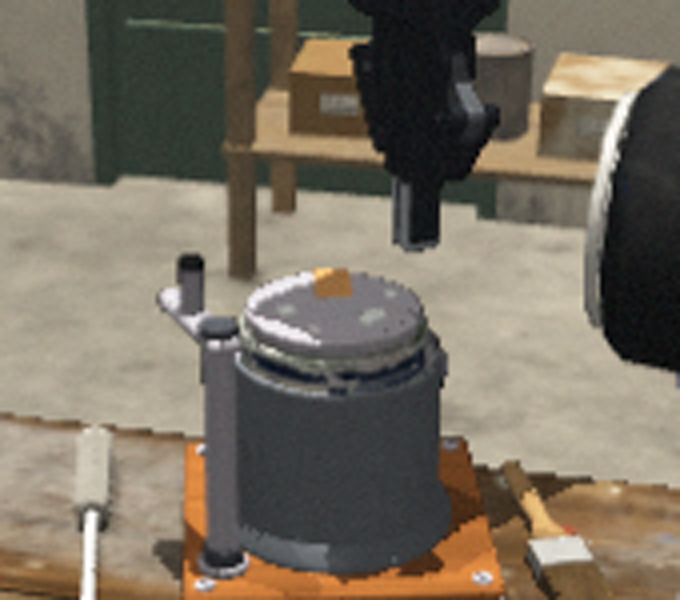

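```bash
python3 -m jog '[[10,0,0,0,0,0],[20,0,0,0,0,0],[30,0,0,0,0,0],[32,0,0,0,0,0],[34,0,0,0,0,0],[34,0,0,0,0,0]]';python3 -m jog '[[1,0,0,0,0,0],[2,0,0,0,0,0],[2,0,0,0,0,0]]'|grep -E "force|eef"
```

```text
time: 8.42
eef_pos: [0.4388, -0.3034, 0.2187]
tcp_rot: [1.875, 0.588, -1.877]
force: [-0.9, 0.4, 0.3]
finger_gap: -0.0
eef_pos: [0.439, -0.3035, 0.2181]
force: [-4.1, 5.2, 13.5]
```

```bash
python3 -m jog '[[-20,0,0,0,0,0],[-40,0,0,0,0,0],[-70,0,0,0,0,0],[-70,0,0,0,0,0]]'|grep -E "eef|force"; cat >> h.py <<'E'
def L2W(x,y): return C+np.array([x*np.cos(YAW)-y*np.sin(YAW),x*np.sin(YAW)+y*np.cos(YAW)])
def tabpose(q,d):
    "tip point (xy world) and tool yaw (world) behind tab at joint q"
    f=3.92-q;t=np.array([54+.032*1000*np.cos(f),-64+32*np.sin(f)]);n=np.array([np.sin(f),-np.cos(f)])
    return L2W(*((t-n*d)/1000)),f-np.pi/2-np.pi/2+YAW
E
python3 - <<'E'
from h import *
s,t,R=tip();yaw=np.arctan2(R[1,1],R[0,1]);P,y=tabpose(0,35)
print(t,"yaw",yaw,"target",P,y,"move",tomove([*P,t[2]]),"turn",-(y-yaw),s["joint_pos"][6],s["time"])
c=viewer.camera("top");print("tab expected px",proj(c,[*tabpose(0,0)[0],.185]),proj(c,[*L2W(.054,-.064),.16]))
print([ (q,tabpose(q,0)[0].round(4)) for q in (0,.8,1.65)])
E
```

```text
eef_pos: [0.4407, -0.3054, 0.2918]
force: [0.8, -0.8, 0.5]
[ 0.44112418 -0.30572334  0.21877727] yaw -0.965553348885745 target [ 0.52807245 -0.43738978] 1.0494073464102067 move [  1.1 157.7   3.4] turn -2.014960695295952 -1.9325502209608594 9.0
tab expected px [377.35622756 229.0521894 ] [363.64774784 223.04040601]
[(0, array([ 0.4977, -0.42  ])), (0.8, array([ 0.4827, -0.4001])), (1.65, array([ 0.4873, -0.3741]))]
```

```bash
python3 - <<'E'
from h import *
c=viewer.camera("top")
for n,u,z in (("tab",(374.5,233.7),.185),("armend",(285+572/6,205+225/6),.156),("pivot",(363.3,223.3),.165)):
    p=onz(c,u,z)[:2];d=p-L2W(.054,-.064);print(n,p,np.hypot(*d),(np.arctan2(d[1],d[0])-YAW)%6.283)
s=viewer.camera("scene");crop(s,0,0,1,1,1,"pics/x.png")
# tab cap in scene: first crop (215,72)/4.5
q=onz(s,(230+215/4.5,140+70/4.5),.183)[:2];d=q-L2W(.054,-.064);print(q,np.hypot(*d),(np.arctan2(d[1],d[0])-YAW)%6.283)
for q in(0,.25):print(proj(s,[*tabpose(q,0)[0],.183]))
E
```

```text
tab [ 0.48766852 -0.41328971] 0.03346719598156983 3.551832438230179
armend [ 0.46909614 -0.42861161] 0.05754354549983162 3.555332418604509
pivot [ 0.51271604 -0.39101386] 0.001523771665045307 1.969297494618293
[ 0.48791493 -0.40987896] 0.031227127778819447 3.4718861991725243
[271.62692871 156.9704036 ]
[274.8028424  155.97142894]
```

```bash
python3 - <<'E'
from h import *
s,t,R=tip();yaw=np.arctan2(R[1,1],R[0,1]);P,y=tabpose(.37,36)
print("target",P,y,"move",tomove([*P,t[2]]),"turn",-(y-yaw))
E
```

```text
target [ 0.51138739 -0.44032136] 0.6794073464102067 move [  0.  153.1  18.1] turn -1.6446184017763135
```

```bash
python3 -m jog '[[0,19,2.3,-0.12,0,0],[0,38,4.5,-0.24,0,0],[0,57,6.8,-0.36,0,0],[0,77,9,-0.48,0,0],[0,96,11.3,-0.6,0,0],[0,115,13.6,-0.72,0,0],[0,134,15.8,-0.84,0,0],[0,153.1,18.1,-0.96,0,0]]'|grep -E "eef|force"; python3 -m jog '[[0,0,0,-0.12,0,0],[0,0,0,-0.24,0,0],[0,0,0,-0.36,0,0],[0,0,0,-0.48,0,0],[0,0,0,-0.6,0,0],[0,0,0,-0.685,0,0],[0,0,0,-0.685,0,0]]'; python3 - <<'E'
from h import *
s,t,R=tip();yaw=np.arctan2(R[1,1],R[0,1]);P,y=tabpose(.37,36)
print(t,"move",tomove([*P,.163]),"turn",-(y-yaw),s["joint_pos"])
E
```

```text
eef_pos: [0.5114, -0.4408, 0.2852]
force: [0.5, -0.4, 1.1]
time: 10.4
eef_pos: [0.5109, -0.4402, 0.2852]
tcp_rot: [0.694, 1.46, -0.692]
force: [0.1, 0.6, 0.1]
finger_gap: -0.0002
[ 0.51076573 -0.44001033  0.21223132] move [49.2  0.3  0.8] turn 0.004113945860230173 [ 0.85275191  0.60749267 -0.32184115  1.37907809  0.19497971  1.18898207
 -0.37571454]
```

```bash
python3 -m jog '[[16,0,0,0,0,0],[33,0,0,0,0,0],[45,0,0,0,0,0],[49,0,0,0,0,0],[49,0,0,0,0,0]]'|grep -E "eef|force"; cat >> h.py <<'E'
def push(q0,q1,n,d=20,d0=None):
    s,t,R=tip();yaw=np.arctan2(R[1,1],R[0,1])
    for k in range(1,n+1):
        P,y=tabpose(q0+(q1-q0)*k/n,d);m=tomove([*P,t[2]]);print([0,float(m[1]),float(m[2]),float(round(yaw-y,2)),0,0],end=",")
E
python3 - <<'E'
from h import *
s=viewer.camera("scene");crop(s,230,90,170,150,4,"pics/s6.png");print(tip()[1]);push(.37,1.0,8)
E
```

```text
eef_pos: [0.5108, -0.4398, 0.2361]
force: [-0.3, -0.2, 0.3]
[ 0.51118371 -0.43997798  0.16441608]
[0, -1.6, -18.2, 0.08, 0, 0],[0, -2.8, -20.9, 0.16, 0, 0],[0, -3.9, -23.6, 0.24, 0, 0],[0, -4.7, -26.5, 0.31, 0, 0],[0, -5.3, -29.4, 0.39, 0, 0],[0, -5.7, -32.4, 0.47, 0, 0],[0, -5.8, -35.3, 0.55, 0, 0],[0, -5.7, -38.3, 0.63, 0, 0],
```

View pics/s6.png

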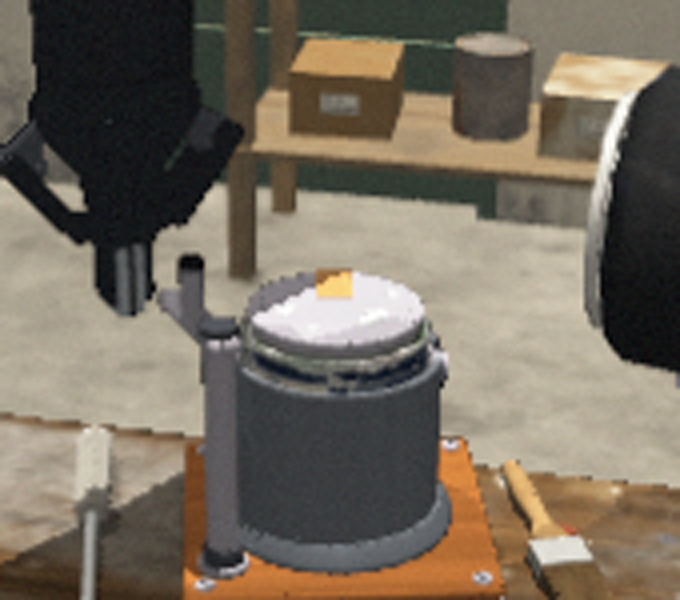

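```bash
python3 -m jog '[[0,-0.8,-6,0.02,0,0],[0,-1.2,-12,0.06,0,0],[0,-1.6,-18.2,0.08,0,0],[0,-2.8,-20.9,0.16,0,0],[0,-3.9,-23.6,0.24,0,0],[0,-4.7,-26.5,0.31,0,0],[0,-5.3,-29.4,0.39,0,0],[0,-5.7,-32.4,0.47,0,0]]'|grep -E "eef|force"; python3 - <<'E'
from h import *
s=viewer.camera("scene");crop(s,230,90,170,150,4,"pics/s7.png");print(tip()[1]);push(.84,1.8,12)
E
```

```text
eef_pos: [0.4859, -0.4195, 0.2392]
force: [-0.2, -3.0, -1.0]
[ 0.48570084 -0.41900512  0.16621144]
[0, -0.6, -3.0, 0.07, 0, 0],[0, -1.9, -5.7, 0.15, 0, 0],[0, -3.0, -8.5, 0.23, 0, 0],[0, -3.9, -11.4, 0.31, 0, 0],[0, -4.5, -14.4, 0.39, 0, 0],[0, -4.9, -17.4, 0.47, 0, 0],[0, -5.0, -20.4, 0.55, 0, 0],[0, -4.9, -23.4, 0.63, 0, 0],[0, -4.6, -26.4, 0.71, 0, 0],[0, -4.0, -29.4, 0.79, 0, 0],[0, -3.2, -32.3, 0.87, 0, 0],[0, -2.2, -35.1, 0.95, 0, 0],
```

View pics/s7.png

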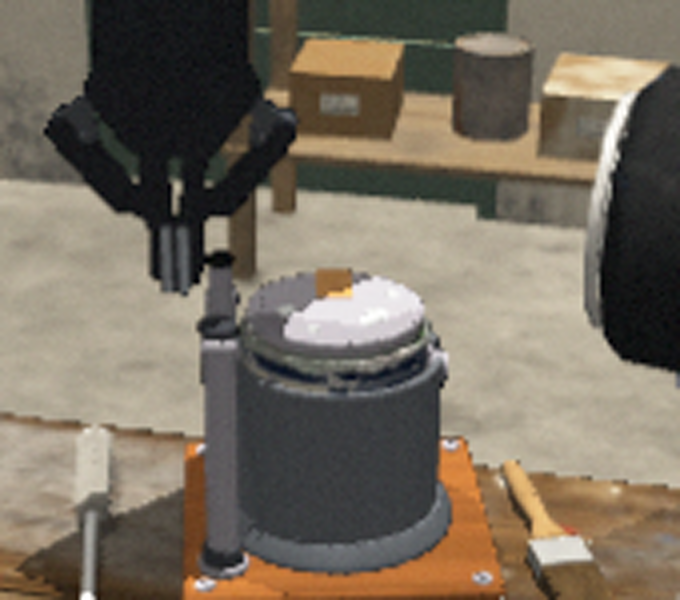

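```bash
python3 -m jog '[[0,-0.6,-3,0.07,0,0],[0,-1.9,-5.7,0.15,0,0],[0,-3,-8.5,0.23,0,0],[0,-3.9,-11.4,0.31,0,0],[0,-4.5,-14.4,0.39,0,0],[0,-4.9,-17.4,0.47,0,0],[0,-5,-20.4,0.55,0,0],[0,-4.9,-23.4,0.63,0,0]]'|grep -E "eef|force"; python3 - <<'E'
from h import *
s,t,R=tip();print(t,s["force"]);push(1.48,1.85,5)
E
```

```text
eef_pos: [0.4759, -0.3972, 0.239]
force: [-1.8, -1.5, 2.2]
[ 0.47591933 -0.39729294  0.1659794 ] [-1.8384681  -1.53736619  2.15898611]
[0, -1.2, -2.8, 0.08, 0, 0],[0, -2.4, -5.3, 0.15, 0, 0],[0, -3.4, -7.9, 0.23, 0, 0],[0, -4.2, -10.6, 0.3, 0, 0],[0, -4.8, -13.3, 0.38, 0, 0],
```

```bash
python3 -m jog '[[0,-1.2,-2.8,0.08,0,0],[0,-2.4,-5.3,0.15,0,0],[0,-3.4,-7.9,0.23,0,0],[0,-4.2,-10.6,0.3,0,0],[0,-4.8,-13.3,0.38,0,0]]'|grep -E "eef|force"; python3 - <<'E'
from h import *
s=viewer.camera("scene");crop(s,230,90,170,150,4,"pics/s8.png");print(tip()[1],sensors.read_state()["force"])
for q in(1.35,1.5,1.65,1.8):print(q,(proj(s,[*tabpose(q,0)[0],.183])-[230,90])*4)
E
```

```text
eef_pos: [0.4751, -0.386, 0.2391]
force: [-9.5, -13.2, -0.1]
[ 0.4746607  -0.38641405  0.16608171] [-7.53307407 -9.46953854  0.44502516]
1.35 [245.41573217 263.43487241]
1.5 [253.13405312 265.57292747]
1.65 [259.98250987 268.16027697]
1.8 [265.80914471 271.14644884]
```

View pics/s8.png

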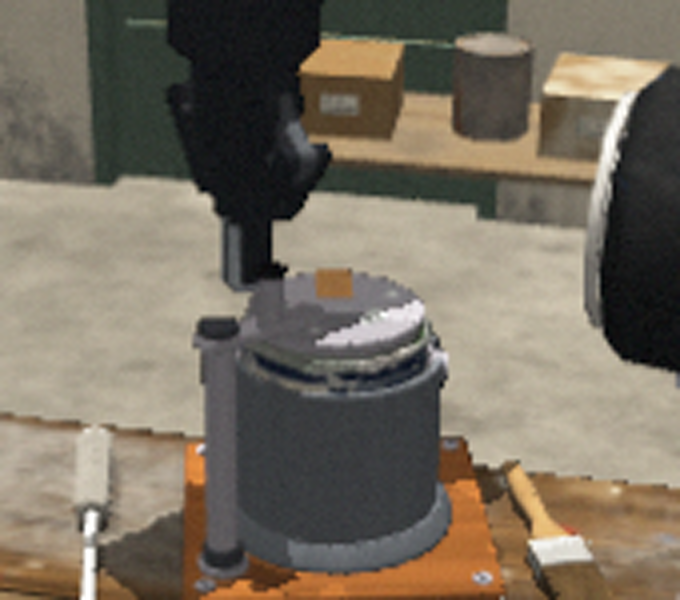

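```bash
python3 -m jog '[[0,0,7,0,0,0],[0,0,16,0,0,0],[-30,0,18,0,0,0],[-60,0,18,0,0,0],[-75,0,18,0,0,0],[-75,0,18,0,0,0]]'|grep -E "eef|force"; python3 - <<'E'
from h import *
s,t,R=tip();print(t,tomove([.30,-.40,t[2]]),s["time"])
E
```

```text
eef_pos: [0.4659, -0.3961, 0.3177]
force: [0.6, -0.5, -0.2]
[ 0.46636755 -0.39632738  0.24465861] [  -1.  -113.4  121.8] 13.2167
```

```bash
python3 -m jog '[[0,-23,24,0,0,0],[0,-46,48,0,0,0],[0,-68,72,0,0,0],[0,-90,96,0,0,0],[0,-113,122,0,0,0],[0,-113,122,0,0,0]]'|grep -E "eef|force"; python3 - <<'E'
from h import *
c=viewer.camera("top");cv2.imwrite("pics/t9.png",cv2.resize(c["img"][205:305,285:405,::-1],None,fx=6,fy=6,interpolation=cv2.INTER_CUBIC))
for q in(1.35,1.5,1.65,1.8):print(q,(proj(c,[*tabpose(q,0)[0],.185])-[285,205])*6)
_,p,r,a,e,st=strip(.145);print(r,"off",e);print(axis(.145))
E
```

```text
eef_pos: [0.2915, -0.3996, 0.3131]
force: [-1.0, 0.3, 0.1]
1.35 [454.09876019 186.85005222]
1.5 [441.76290217 182.356736  ]
1.65 [430.22676099 176.07527038]
1.8 [419.75127136 168.14922945]
0.02895617956583952 off 0.01889327821877096
('off by axis', -0.035, 'by centroid', -0.079, 'size', array([27.2, 17.8]), 'r', np.float64(0.0348))
```

View pics/t9.png

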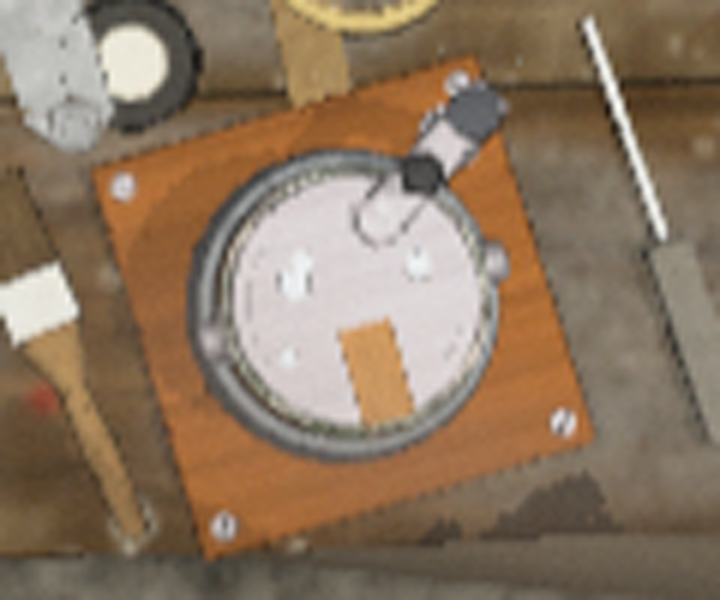

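The tab cap at crop pixel (421,173) corresponds to about 1.75 rad. The label strip points to the front and the bystanders have not moved.

```bash
python3 -c "
from bench import bot,sensors
print(sensors.read_state()['force']);print(bot.finish_job())"
```

```text
[ 0.56801796 -0.82334677 -0.97760919]
the job is handed in; nothing more can be done
None
```

The tin is home with its label at the window, and the turn button is swung in over the lid. I handed the job in at about 14 s of the 58 s; no verdict is reported.

- **Rolling:** I rolled the tin clockwise with the shut fingertips pressing on the lid above an ear. My readings peaked at about 17.5 N, a little over the 8 to 15 N guide but well under 30 N. The finger slipped, so I lifted it and set it back over the ear once. The second go brought the ears into the slots.
- **Seat check:** The lid stood about 7 mm proud. I felt it at 163 mm before the drop and about 145 mm after, which matches the 18 mm drop. That touch read 13.5 N.
- **Label check:** In the last top picture the label is within about 0.02 rad of its place. The scene view gave -0.035 rad by the strip's long side and -0.08 rad by its centre; the centre reading had been biased that way earlier.
- **Button check:** It was pushed until the force rose to about 16 N, as at its stop. The last top picture puts it at about 1.75 rad.
- **Bystanders and gripper:** Nothing visibly moved in the close crops. They show the brush, the jar lid and part of the tape and screwdriver; I did not measure them. The gripper was clear of everything, with forces near zero.
- **Disagreement:** The cameras showed the button starting at about 0.37 rad rather than 0, so I pushed from the measured position.

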